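Shut down the workshop's disc sander

ROBOT

A 7-joint arm with a two-finger parallel gripper is mounted at the origin on the work surface. World frame = base frame: x ahead of the robot, y to its left, z up, the work surface at z = 0. Lengths are in m, angles in rad, forces in N, time in s.
With the tool pointing down it reaches from about 0.4 to 0.85 m from the base axis. Payload 10.4 kg.
Tool frame: the origin (TCP) lies at the very end of the fingers, on their centre line; the grasp point (between the pads) lies 19 mm behind it (manip.grip_point_offset is the distance from the TCP to the grasp point, in m); z points along the fingers, y is the line along which they close (so a half turn about z gives the same grasp; the last joint's range is limited). The gripper opens to 85 mm and grips with 20 to 120 N. Pads are 22 mm wide; open, the fingers measure 114 mm over their backs; the gripper's body (76 mm by 85 mm) begins 54 mm behind the grasp point. The pads swing forward as they close: fully open they stand 13 mm farther back than shut.
Start: joints at [1.25, 0.332, -0.065, 1.46, 0.022, 1.35, -0.088], TCP at [0.183, -0.598, 0.231] pointing down, gripper open.
Joint ranges: [-2.6, 2.6], [-0.5, 2.12], [-1.47, 1.34], [0.16, 2.42], [-1.27, 4.41], [0.06, 2.06], [-2.6, 2.6]. Speed limits (rad/s): [2.22, 2.22, 2.79, 2.79, 3.14, 3.14, 3.14].

INTERFACE

Orientations are given as a unit quaternion [x, y, z, w].
In Python, from workcell import manip gives the robot as it stands. The module is installed in compiled form; this text tells all that it offers.
- The arm moves only by the tool step_arm, never from a script. Its argument "moves" is a list of rows, each a list of 7 numbers: the closure, from 0 (fully open) to 1 (shut), then the shift along the world's x, y, z in mm, then the turn, a rotation vector about the world's x, y, z in rad. In form: [[grip, tx, ty, tz, ax, ay, az], ...]. A call has 1 to 10 rows; each row is the pose to reach, as a shift and turn from the pose commanded when the call began; what a row does not reach only later rows make up. A row lasts 1/10 s, in which the tool goes at most 50 mm and 8.59 degrees, less where a joint would pass 70% of its speed; a pose out of reach is approached as far as the arm can. A call with a gripper value outside its range is refused whole. The fingers move at their own pace and stop on an object; "grip_force" is the grip in N (left out, the last holds). Time passes only in rows, so rows that repeat a pose let the fingers close. It gives the time, the measured TCP pose, the force, the opening and the grip force at its end, in the units of the state.
- manip.get_obs(): the state, without advancing time (a new reading comes with each control period).
- manip.camera(name): name is "scene" or "top" or "wrist"; returns a dict with "image" (384x512x3 uint8, blue, green, red), "K" (3x3 intrinsics, pixels), "dist_coeffs" ([k1, k2, p1, p2, k3] as OpenCV has them; the pictures are not rectified), "rvec" (rotation vector, rad) and "tvec" (3), from world to camera coordinates, as OpenCV has them; the wrist camera has in their place "mount" (4x4, takes a point from camera to tool coordinates, whose origin is the TCP and whose axes are the flange's). Camera axes: x right, y down, z forward; pixel columns grow to the right and rows downward; lengths in m; the calibration is good to about 2 mm. A picture is of the moment at which its call begins: read the wrist's pose just before it. There is no depth.
- manip.hand_in(): hands the job in; it is judged then, once.
The state is a dict: "clock": time; "joint_pos": joint angles; "joint_velocities": joint speeds; "tau": joint torques, N m; "position": TCP position; "ee_rot": TCP orientation; "ft_force": force on the tool from outside, world axes, zero at the start; "torque": the same for the moment, N m; "grip_width": opening from 0.0 (shut) to 1.0 (fully open); "grasp_force": force on a finger pad.
Only numpy, scipy, OpenCV 4.12 (cv2) and the standard library are available. Lean on these libraries where they do the work, as an engineer would, in place of code of your own. Each camera call takes 0.05 s, during which the arm holds its last target. There are 200 camera calls.

TASK

Shut down the disc sander: first turn the red bar dial on the grey sloping console back until its white pointer stands at the yellow zero mark, without running it well past zero into reverse, then throw the red isolator handle fully over from on (green plate) to off (black plate). Leave the blue handle (dust extractor) on and do not disturb the other things on the table.

Things in the scene. Friction and masses are not known exactly. Their poses are not given: they have to be found in the camera images.
- console: Fixed grey wedge-shaped speed console of the sander, 180 (x) x 200 (y) x 155 mm high. Origin: centre of its underside; x points away from its low front edge, z up. Its panel slopes up towards +x at 0.6 rad (34 deg) and carries the dial on a round black face, 132 mm diameter, with white ticks and a wide yellow ZERO mark at the top (up-slope, 12 o'clock).
- dial (a joint): Angle of the speed dial in rad: 0 = pointer exactly at the yellow zero mark, positive = turned clockwise seen facing the panel (forward speed), negative = past zero into reverse. White ticks are 0.5 rad apart, from -2.0 to 2.0; stops at -2.3 and 2.3. Stays where it is left; friction about 0.05 N m.
- dial_grip (a point): Grip point on the dial's axis, 32 mm out from the panel. The dial: a grey skirt disc (76 mm diameter, top 9 mm above the panel) with a red bar handle 70 mm long, 16 mm wide, from 9 to 39 mm above the panel; the white-lined half of the bar is the pointer. z axis: outwards along the dial's axis (34 deg from vertical, leaning to the console's front); x axis: along the bar to its pointer end.
- red_isolator: Fixed white isolator box, 150 (x) x 110 (y) x 65 mm high, with a red handle on top (feeds the sander). Origin: centre of its underside. x points from the black OFF plate (robot side) to the green ON plate (far side). The handle swings in its x-z plane about a hinge along y, 85 mm high, between two steel cheeks that reach 98 mm high.
- red_lever (a joint): Angle of the red handle in rad: 0 = ON (leaning 46 deg from vertical towards the green plate, +x), 1.6 = OFF (leaning 46 deg the other way, over the black plate, -x). An over-centre spring drives it to whichever end it is nearer to; midway is 0.8 (upright). About 5 N at the grip throws it.
- red_grip (a point): Centre of the red handle's round grip: 24 mm diameter, from 49 mm below this point to 25 mm above it along the handle. 105 mm from the hinge. z axis along the handle away from the hinge, y axis along the hinge.
- red_hinge (a point): Point on the hinge axis of the red handle, same axes as the grip.
- blue_isolator: Fixed white isolator box, 150 (x) x 110 (y) x 65 mm high, with a blue handle on top (feeds the dust extractor; must stay on). Origin: centre of its underside. x points from the black OFF plate (robot side) to the green ON plate (far side). The handle swings in its x-z plane about a hinge along y, 85 mm high, between two steel cheeks that reach 98 mm high.
- blue_lever (a joint): Angle of the blue handle in rad: 0 = ON (leaning 46 deg from vertical towards the green plate, +x), 1.6 = OFF (leaning 46 deg the other way, over the black plate, -x). An over-centre spring drives it to whichever end it is nearer to; midway is 0.8 (upright). About 5 N at the grip throws it.
- blue_grip (a point): Centre of the blue handle's round grip: 24 mm diameter, from 49 mm below this point to 25 mm above it along the handle. 105 mm from the hinge. z axis along the handle away from the hinge, y axis along the hinge.
- blue_hinge (a point): Point on the hinge axis of the blue handle, same axes as the grip.
- slice_a: Loose wood slice lying flat, 80 mm diameter, 17 mm high; origin centre of its underside.
- slice_b: Loose wood slice lying flat, 68 mm diameter, 17 mm high; origin centre of its underside.
- hammer: Loose hammer lying along its own x axis, handle to -x, 220 mm long; origin under its middle.
- glue: White glue bottle with red cap standing upright, 44 mm diameter, 120 mm high; origin centre of its underside.
- markers: Loose flat plastic case of coloured markers lying down, 150 (x) x 70 (y) x 24 mm; origin centre of its underside.
There are look-alikes about, which are no part of the job. What is shaped like the red_isolator but pink is not meant.

How it is judged:
By the outcome, as a careful person would: the job done as asked, in the order asked, and still so for the second after the job is handed in, with the robot touching nothing.
It also fails if it takes over 64 s, if anything falls off the work surface, if the arm or the gripper's body presses on something with over 40 N, if the wrist force passes 120 N, or if a joint passes its speed limit or range.

## Working session

There is one attempt and no reset: what is moved stays moved. The work goes in short steps, Python scripts to look and compute and a tool call to move; the robot and the scene stay as the last step left them, time stands still between calls to the robot, and variables do not carry over. Pictures are saved under pics/ and viewed, at most 10 in all, crops included, and the job is handed in when it is done.

Besides the shell and the picture viewer there is one more tool, called after ">>>" as name([rows], argument=value, ...), one row to a line, values as JSON. step_arm: Moves the arm, as the interface text tells. Its arguments: {"type":"object","properties":{"moves":{"type":"array","items":{"type":"array","items":{"type":"number"}}},"grip_force":{"type":"number"}},"required":["moves"]}

```bash
mkdir -p pics
cat > h.py <<'E'
import numpy as np, cv2
from workcell import manip
from scipy.spatial.transform import Rotation as R
def cam(n):
    o=manip.get_obs(); c=manip.camera(n); K=np.array(c["K"]); d=np.array(c["dist_coeffs"])
    if n=="wrist":
        T=np.eye(4); T[:3,:3]=R.from_quat(o["ee_rot"]).as_matrix(); T[:3,3]=o["position"]
        M=T@np.array(c["mount"]); Rc=M[:3,:3]; C=M[:3,3]
    else:
        Rw=cv2.Rodrigues(np.array(c["rvec"]))[0]; Rc=Rw.T; C=-Rw.T@np.array(c["tvec"]).ravel()
    return dict(im=c["image"],K=K,d=d,R=Rc,C=C)
def ray(c,p):
    u=cv2.undistortPoints(np.array(p,float).reshape(-1,1,2),c["K"],c["d"]).reshape(-1,2)
    v=np.c_[u,np.ones(len(u))]@c["R"].T
    return v/np.linalg.norm(v,axis=1,keepdims=True)
def onz(c,p,z):
    v=ray(c,p); return c["C"]+v*((z-c["C"][2])/v[:,2])[:,None]
def tri(c1,p1,c2,p2):
    A=np.zeros((3,3));b=np.zeros(3);L=[]
    for c,p in((c1,p1),(c2,p2)):
        v=ray(c,p)[0]; P=np.eye(3)-np.outer(v,v); A+=P; b+=P@c["C"]; L.append((P,c["C"]))
    x=np.linalg.solve(A,b); return x,[np.linalg.norm(P@(x-C)) for P,C in L]
def proj(c,X):
    Rw=c["R"].T; return cv2.projectPoints(np.array(X,float).reshape(-1,1,3),cv2.Rodrigues(Rw)[0],-Rw@c["C"],c["K"],c["d"])[0].reshape(-1,2)
E
python3 - <<'E'
from h import *
import pickle
for n in("scene","top"):
    c=cam(n); cv2.imwrite(f"pics/{n}0.png",cv2.resize(c["im"],(800,600),interpolation=cv2.INTER_CUBIC)); print(n,c["C"],c["R"][:,2]); pickle.dump(c,open(n+".pkl","wb"))
o=manip.get_obs(); print(o["position"],o["ee_rot"],o["ft_force"],manip.grip_point_offset)
E
```

```text
scene [1.23827893 0.57666448 0.95368602] [-0.55873601 -0.49854203 -0.66277441]
top [ 0.23883724 -0.05112166  1.93973017] [ 0.16067405 -0.00469056 -0.98699638]
[ 0.18326772 -0.59717491  0.23057768] [ 9.88933653e-01  1.48357029e-01 -1.31288615e-04 -6.35969900e-04] [-0.25769846  0.45019432  0.75323324] 0.0187
```

View pics/scene0.png

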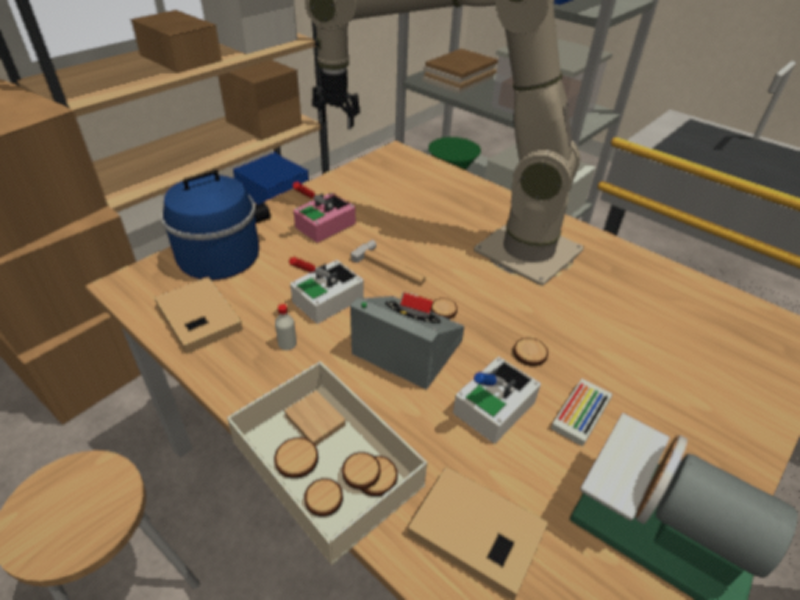

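View pics/top0.png

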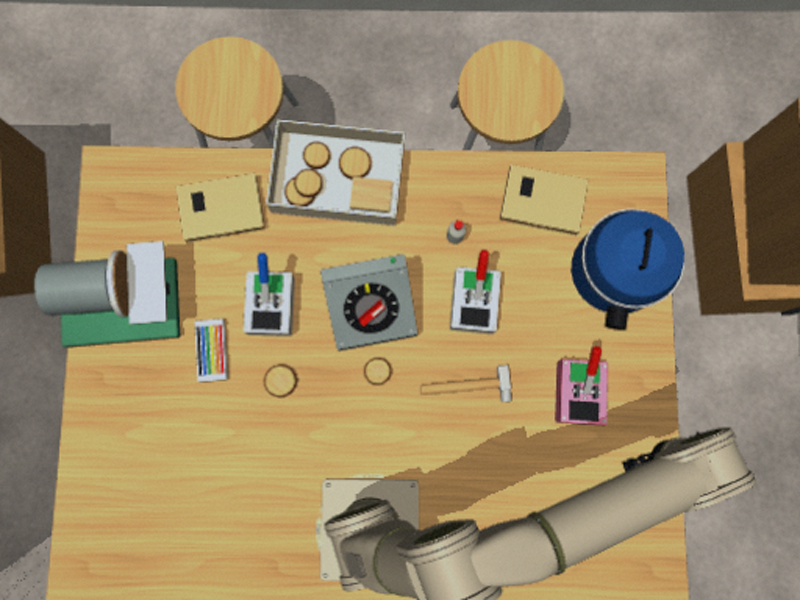

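Run:
```python
from h import *
import pickle
for n in("scene","top"):
    c=pickle.load(open(n+".pkl","rb")); im=c["im"]; hsv=cv2.cvtColor(im,cv2.COLOR_BGR2HSV)
    for nm,lo,hi in(("red",(0,170,90),(6,255,255)),("red2",(174,170,90),(180,255,255)),("yel",(25,180,150),(33,255,255)),("grn",(50,130,60),(75,255,255))):
        m=cv2.inRange(hsv,lo,hi); k,l,s,ce=cv2.connectedComponentsWithStats(m)
        for i in range(1,k):
            if s[i,4]>=8:
                pts=np.argwhere(l==i)[:,::-1].astype(np.float32); r=cv2.minAreaRect(pts)
                print(n,nm,s[i],ce[i].round(1),np.round(cv2.boxPoints(r),1).tolist())
a=pickle.load(open("top.pkl","rb"));b=pickle.load(open("scene.pkl","rb"))
A=cv2.resize(a["im"][155:235,195:335],(800,457),interpolation=cv2.INTER_CUBIC)
cv2.imwrite("pics/topz.png",A)
B=cv2.resize(b["im"][155:255,180:310],(780,600),interpolation=cv2.INTER_CUBIC)
cv2.imwrite("pics/scz.png",B)
```

```text
scene red [188 118  13   9  41] [194.3 121.2] [[187.39999389648438, 120.19999694824219], [189.1999969482422, 116.5999984741211], [201.1999969482422, 122.5999984741211], [199.39999389648438, 126.19999694824219]]
scene red [185 165  16   8  71] [192.6 168.7] [[184.60000610351562, 168.10000610351562], [186.1999969482422, 163.8000030517578], [201.0, 169.39999389648438], [199.39999389648438, 173.60000610351562]]
scene red [257 188  20  12 141] [266.7 193.5] [[256.5, 194.89999389648438], [258.3999938964844, 187.39999389648438], [276.5, 191.89999389648438], [274.6000061035156, 199.39999389648438]]
scene red [178 195   6   5  26] [180.3 197.1] [[178.0, 195.0], [183.0, 195.0], [183.0, 199.0], [178.0, 199.0]]
scene grn [275  89  32  14 346] [290.5  95.5] [[275.0, 102.0], [275.0, 89.0], [306.0, 89.0], [306.0, 102.0]]
scene grn [194 134  12   6  38] [199.6 136.2] [[194.0, 135.0], [196.5, 131.3000030517578], [205.0, 137.0], [202.5, 140.6999969482422]]
scene grn [193 180  14  10  81] [199.4 184.3] [[192.10000610351562, 183.10000610351562], [196.60000610351562, 177.5], [206.5, 185.39999389648438], 
[... 1559 characters left out ...]
38964844, 175.10000610351562], [313.0, 185.0]]
top grn [163 176   4  11  36] [164.2 181.8] [[163.0, 176.0], [166.0, 176.0], [166.0, 186.0], [163.0, 186.0]]
top grn [172 176   9  11  87] [175.7 181. ] [[172.0, 176.0], [180.0, 176.0], [180.0, 186.0], [172.0, 186.0]]
top grn [132 209   1   8   8] [132.  212.5] [[132.0, 216.0], [132.0, 216.0], [132.0, 209.0], [132.0, 209.0]]
top grn [133 219   1  16  16] [133.  226.5] [[133.0, 234.0], [133.0, 234.0], [133.0, 219.0], [133.0, 219.0]]
top grn [365 233  11  11 105] [369.9 237.8] [[365.0, 233.0], [375.0, 233.0], [375.0, 243.0], [365.0, 243.0]]
top grn [380 237   3   8  14] [381.5 241.2] [[380.0, 237.0], [382.0, 237.0], [382.0, 244.0], [380.0, 244.0]]
```

View pics/topz.png

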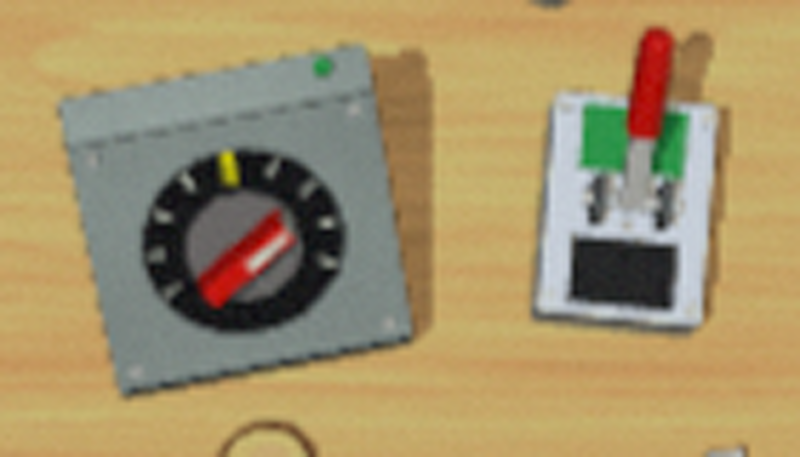

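View pics/scz.png

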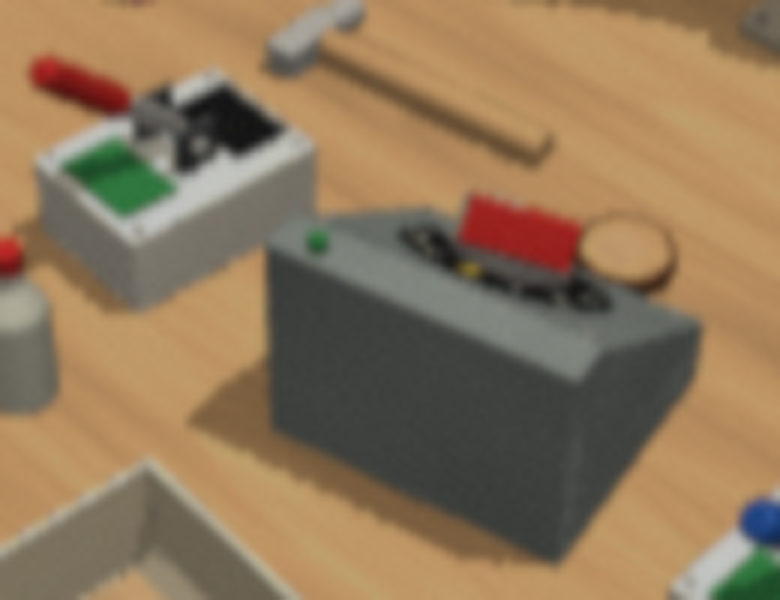

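Run:
```python
from h import *
import pickle
t=pickle.load(open("top.pkl","rb"));s=pickle.load(open("scene.pkl","rb"))
T=lambda u,v:[195+u/5.714-.4,155+v/5.714-.4]
S=lambda u,v:[180+u/6-.4,155+v/6-.4]
P={}
for n,a,b in [("cons back-right top",(360,45),(268,248)),("cons back-left top",(60,100),(578,380)),("green",(322,67),(317,241)),("yellow",(230,168),(470,268)),("tip",(655,30),(35,68)),("gripbot",(645,135),(130,100)),
 ("box+x-y",(718,103),(38,160)),("box+x+y",(557,95),(135,235)),("box-x+y",(537,315),(318,148)),("box-x-y",(698,325),(215,70))]:
    x,e=tri(t,T(*a),s,S(*b)); P[n]=x; print(n,x.round(4),np.round(e,4))
def yaw(a,b): d=P[a]-P[b]; return np.arctan2(d[1],d[0]),np.linalg.norm(d)
print(yaw("cons back-left top","cons back-right top"),yaw("box+x-y","box-x-y"),yaw("box+x+y","box-x+y"),yaw("box+x+y","box+x-y"))
# front edge of console (low), z= 155-180*tan.6=.032?
for z in(.03,): print(onz(t,[T(120,390),T(410,338)],z).round(4))
# dial face ellipse centre on height .09..
for z in (.09,.1,.12,.13): print(z,onz(t,[T(244,240),T(248,260)],z).round(4))
```

```text
cons back-right top [ 0.6394 -0.0706  0.1513] [0.0006 0.0006]
cons back-left top [0.6008 0.1203 0.1542] [0.0009 0.0009]
green [ 0.6232 -0.0471  0.1607] [0.0002 0.0002]
yellow [0.5614 0.0115 0.137 ] [0.0001 0.0001]
tip [ 0.6455 -0.2573  0.1799] [0.001 0.001]
gripbot [ 0.5856 -0.2535  0.1251] [0.0034 0.0034]
box+x-y [ 0.6197 -0.3096  0.0642] [0.0031 0.0031]
box+x+y [ 0.6256 -0.204   0.0684] [0.0003 0.0003]
box-x+y [ 0.4788 -0.1912  0.0581] [0.0003 0.0003]
box-x-y [ 0.4723 -0.2969  0.0621] [0.0002 0.0002]
(np.float64(1.7699982941282943), np.float64(0.19482259581852898)) (np.float64(-0.08582066180315472), np.float64(0.14791313412659227)) (np.float64(-0.08724271987420691), np.float64(0.14773982402751237)) (np.float64(1.5145864235242277), np.float64(0.10577568143247496))
[[ 0.4289  0.0865  0.03  ]
 [ 0.4658 -0.1076  0.03  ]]
0.09 [[5.221e-01 3.200e-03 9.000e-02]
 [5.089e-01 4.000e-04 9.000e-02]]
0.1 [[5.206e-01 2.900e-03 1.000e-01]
 [5.075e-01 1.000e-04 1.000e-01]]
0.12 [[ 5.175e-01  2.300e-03  1.200e-01]
 [ 5.045e-01 -5.000e-04  1.200e-01]]
0.13 [[ 0.516   0.002   0.13  ]
 [ 0.5031 -0.0007  0.13  ]]
```

```bash
cat >> h.py <<'E'
yw=.199
xh=np.array([np.cos(yw),np.sin(yw),0]); yh=np.array([-np.sin(yw),np.cos(yw),0]); zh=np.array([0,0,1.])
nn=-np.sin(.6)*xh+np.cos(.6)*zh; up=np.cos(.6)*xh+np.sin(.6)*zh
def Rdial(th): # tool x along pointer at dial angle th
    x=np.cos(th)*up-np.sin(th)*yh; z=-nn; return np.c_[x,np.cross(z,x),z]
def delta(p,Rt):
    o=manip.get_obs(); R0=R.from_quat(o["ee_rot"])
    return ((p-np.array(o["position"]))*1e3).round(1),(R.from_matrix(Rt)*R0.inv()).as_rotvec().round(4)
E
python3 - <<'E'
from h import *
print(np.array(manip.camera("wrist")["mount"]).round(3), manip.camera("wrist")["K"])
g=np.array([.499,-.001,.132])
print(delta(g+.15*nn,Rdial(0)))
E
```

```text
[[-0.001 -0.946 -0.324  0.083]
 [ 1.    -0.    -0.001  0.001]
 [ 0.001 -0.324  0.946 -0.143]
 [ 0.     0.     0.     1.   ]] [[308.22971071   0.         259.2914381 ]
 [  0.         308.22971071 190.5214492 ]
 [  0.           0.           1.        ]]
(array([232.6, 579.5,  25. ]), array([ 0.1468, -0.582 , -0.0961]))
```

>>> step_arm([
  [0, 0, 0, 50, 0, 0, 0],
  [0, 0, 0, 100, 0, 0, 0],
  [0, 40, 50, 130, 0, 0, 0],
  [0, 60, 100, 130, 0, 0, 0],
  [0, 80, 150, 130, 0, 0, 0],
  [0, 100, 200, 130, 0, 0, 0],
  [0, 120, 250, 130, 0, 0, 0],
  [0, 140, 300, 130, 0.03, -0.12, -0.02],
  [0, 160, 350, 130, 0.06, -0.24, -0.04],
  [0, 180, 400, 130, 0.09, -0.36, -0.06],
])

```text
clock: 1.2
position: [0.3474, -0.238, 0.3618]
ee_rot: [0.975, 0.116, 0.186, -0.018]
ft_force: [-0.1, 1.7, 0.3]
grip_width: 1.0
grasp_force: 0.0
```

Run:
```python
from h import *
o=manip.get_obs();print(o["clock"],o["position"],o["joint_pos"],o["ft_force"])
g=np.array([.499,-.001,.132])
print(delta(g+.15*nn,Rdial(0)))
```

```text
1.2 [ 0.34740536 -0.2379657   0.36180252] [ 1.02869551 -0.32250708 -0.2182478   1.89487804 -0.39672008  1.3736701
 -0.47836096] [-0.07955379  1.74487038  0.27199994]
(array([  68.6,  220.2, -106. ]), array([ 0.0566, -0.2166, -0.0345]))
```

>>> step_arm([
  [0, 20, 50, 0, 0.02, -0.1, -0.02],
  [0, 40, 100, -20, 0.04, -0.15, -0.03],
  [0, 60, 150, -60, 0.057, -0.217, -0.035],
  [0, 69, 200, -90, 0.057, -0.217, -0.035],
  [0, 69, 220, -106, 0.057, -0.217, -0.035],
  [0, 69, 220, -106, 0.057, -0.217, -0.035],
  [0, 69, 220, -106, 0.057, -0.217, -0.035],
  [0, 69, 220, -106, 0.057, -0.217, -0.035],
])

```text
clock: 2.0
position: [0.4338, -0.0233, 0.2428]
ee_rot: [0.954, 0.099, 0.281, -0.031]
ft_force: [-0.6, -4.4, 0.6]
grip_width: 0.998
grasp_force: 0.0
```

Run:
```python
from h import *
import pickle
c=cam("wrist"); pickle.dump(c,open("w1.pkl","wb")); cv2.imwrite("pics/w1.png",cv2.resize(c["im"],(800,600),interpolation=cv2.INTER_CUBIC))
o=manip.get_obs();print(o["position"],c["C"],c["R"][:,2],o["joint_pos"])
```

```text
[ 0.43419779 -0.02477598  0.24428563] [ 0.42638594 -0.02677464  0.40816423] [ 0.23508032  0.05481998 -0.97042878] [ 0.35257808 -0.49937431 -0.19636051  2.31577836 -0.41312345  0.80715528
 -1.0012593 ]
```

View pics/w1.png

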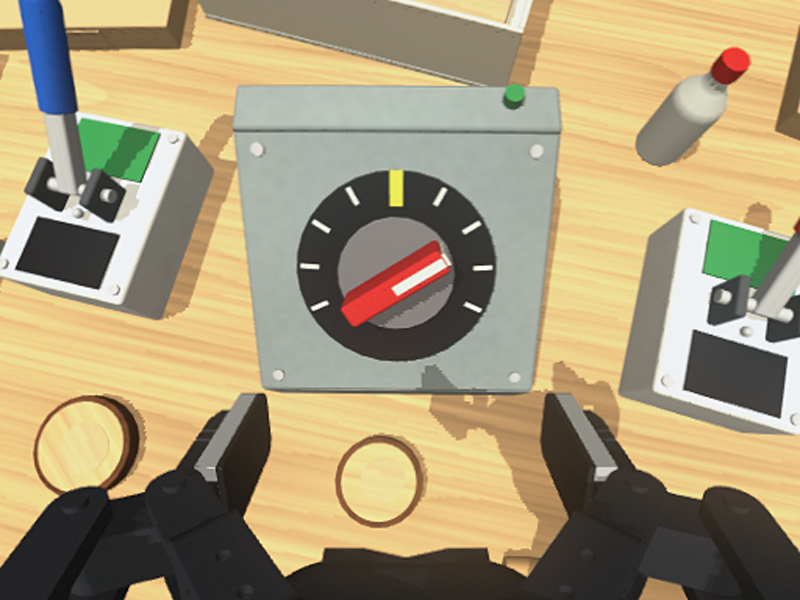

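```bash
cat > meas.py <<'E'
from h import *
def dial(c,ctr,nrm):
    """ctr: panel centre; returns angle from the white line cast to plane 39mm out, and face centre by black ellipse"""
    im=c["im"]; hsv=cv2.cvtColor(im,cv2.COLOR_BGR2HSV)
    def cast(p,h):
        v=ray(c,p); o=ctr+h*nrm; return c["C"]+v*(((o-c["C"])@nrm)/(v@nrm))[:,None]
    red=cv2.inRange(hsv,(0,150,60),(8,255,255))|cv2.inRange(hsv,(172,150,60),(180,255,255))
    p0=proj(c,ctr+.035*nrm)[0]; return red,hsv,cast,p0
E
python3 - <<'E'
from meas import *
import pickle
t=pickle.load(open("top.pkl","rb"));w=pickle.load(open("w1.pkl","rb"))
T=lambda u,v:[195+u/5.714-.4,155+v/5.714-.4]
W=lambda u,v:[(u+.5)*.64-.5,(v+.5)*.64-.5]
X=[]
for a,b in [((93,160),(257,150)),((354,108),(537,151)),((137,372),(279,375)),((390,323),(515,377))]:
    x,e=tri(t,T(*a),w,W(*b)); X.append(x); print(x.round(4),np.round(e,4))
X=np.array(X); c0=X.mean(0); n=np.linalg.svd(X-c0)[2][2]; n*=np.sign(n[2]); print("plane",c0,n,"model",nn)
print("edges", (X[1]-X[0]).round(4),(X[0]-X[2]).round(4),(X[1]-X[3]).round(4))
d=X[0]-X[1]+X[2]-X[3]; print("yaw",np.arctan2(-d[0],d[1]))
# ellipse of face
hsv=cv2.cvtColor(w["im"],cv2.COLOR_BGR2HSV)
m=cv2.inRange(w["im"],(0,0,0),(65,65,65)); m[:100]=0; m[240:]=0; m[:,:180]=0; m[:,330:]=0
cn=max(cv2.findContours(m,cv2.RETR_EXTERNAL,cv2.CHAIN_APPROX_NONE)[0],key=len); e=cv2.fitEllipse(cv2.convexHull(cn)); print(e)
def cast(c,p,o,nr): v=ray(c,p); return c["C"]+v*(((o-c["C"])@nr)/(v@nr))[:,None]
for nr in(n,nn):
    ce=cast(w,[e[0]],c0,nr)[0]
    q=cast(w,cn[:,0],c0,nr); r=np.linalg.norm(q-ce,axis=1); print("face",ce.round(4),np.percentile(r,[50,90]))
    ye=cast(w,[W(396,188)],c0,nr)[0]; print("yellow",ye-ce,np.linalg.norm(ye-ce))
    a=cast(w,[W(393,292),W(447,260)],c0+.039*nr,nr); d=a[1]-a[0]; print("th line",np.arctan2(-d@yh,d@up), "len",np.linalg.norm(d),"off axis",((a[0]-ce)@yh)*1e3,((a[0]-ce)@up)*1e3)
E
```

```text
[0.5652 0.0988 0.141 ] [0.0001 0.0001]
[ 0.5994 -0.0698  0.1432] [0.0023 0.0023]
[0.4378 0.0736 0.0496] [0.0014 0.0014]
[ 0.469  -0.0931  0.075 ] [0.0012 0.0012]
plane [0.51785271 0.00237188 0.10217433] [-0.52342124 -0.03250048  0.85145401] model [-0.55349912 -0.1116237   0.82533561]
edges [ 0.0342 -0.1686  0.0022] [0.1275 0.0252 0.0914] [0.1304 0.0233 0.0682]
yaw 0.1929239787766006
((253.22445678710938, 169.81756591796875), (121.02416229248047, 126.18067169189453), 97.9358139038086)
face [0.5205 0.0011 0.1037] [0.06369066 0.06833836]
yellow [0.04220243 0.0084191  0.02626481] 0.050415935653426426
th line 0.9960453670429109 len 0.03699912225243536 off axis 0.6552272666684406 -4.48351320579254
face [0.5205 0.0011 0.1038] [0.06341211 0.06936477]
yellow [0.04104379 0.0081105  0.02862233] 0.05069132551675867
th line 1.005113896245236 len 0.03692390668169898 off axis 0.6670845786181528 -4.604305437631407
```

Run:
```python
from meas import *
import pickle
w=pickle.load(open("w1.pkl","rb"))
W=lambda u,v:[(u+.5)*.64-.5,(v+.5)*.64-.5]
m=cv2.inRange(w["im"],(0,0,0),(65,65,65)); m[:100]=0; m[240:]=0; m[:,:180]=0; m[:,330:]=0
cn=max(cv2.findContours(m,cv2.RETR_EXTERNAL,cv2.CHAIN_APPROX_NONE)[0],key=len)
h=cv2.convexHull(cn)[:,0]
def cast(c,p,o,nr): v=ray(c,p); return c["C"]+v*(((o-c["C"])@nr)/(v@nr))[:,None]
for dz in(0,.003):
    o=np.array([.5187,.0015,.1022+dz])
    q=cast(w,h,o,nn)-o; uv=np.c_[q@up,q@yh].astype(np.float32)*1e3; e=cv2.fitEllipse(uv); print(e)
    ce=o+(e[0][0]*up+e[0][1]*yh)/1e3; print(ce)
    a=cast(w,[W(393,292),W(447,260)],ce+.039*nn,nn); d=a[1]-a[0]; print(np.arctan2(-d@yh,d@up),[((x-ce)@up*1e3,(x-ce)@yh*1e3) for x in a], proj(w,ce+.039*nn)/.64)
    g=ce+.035*nn; print("grip",g, delta(g-nn*(-.07+0)+0*nn,Rdial(1.0)))
```

```text
((-2.4812276363372803, -0.5900324583053589), (131.1712646484375, 131.59658813476562), 109.2767333984375)
[5.16809212e-01 5.16775101e-04 1.00798993e-01]
1.0051138962452362 [(np.float64(-0.01530818573675543), np.float64(0.5537024341457389)), (np.float64(19.801548885597207), np.float64(-30.659160646895145))] [[393.65572515 291.70091869]]
grip [ 0.49743674 -0.00339005  0.12968574] (array([ 24.5,  13.6, -56.8]), array([ 0.5405,  0.0944, -0.8399]))
((-3.400801181793213, -0.6616787910461426), (130.11256408691406, 130.53445434570312), 109.27625274658203)
[5.16079397e-01 2.96505191e-04 1.03279763e-01]
1.0051138962452355 [(np.float64(0.09761508871059395), np.float64(0.5381458791674114)), (np.float64(19.731233749437806), np.float64(-30.38610456260029))] [[393.63870142 291.88220793]]
grip [ 0.49670693 -0.00361032  0.13216651] (array([ 23.8,  13.4, -54.3]), array([ 0.5405,  0.0944, -0.8399]))
```

```bash
cat >> h.py <<'E'
pc=np.array([.517,.0005,.1005])
E
python3 - <<'E'
from h import *
o=manip.get_obs();print(o["position"])
print(delta(pc+.080*nn,Rdial(1.0)))
E
```

```text
[ 0.43419779 -0.02477598  0.24428563]
(array([ 38.5,  16.3, -77.8]), array([ 0.5405,  0.0944, -0.8399]))
```

>>> step_arm([
  [0, 5, 3, 0, 0.08, 0.014, -0.125],
  [0, 10, 6, 0, 0.16, 0.028, -0.25],
  [0, 15, 9, 0, 0.24, 0.042, -0.37],
  [0, 20, 12, -10, 0.32, 0.056, -0.5],
  [0, 25, 14, -25, 0.4, 0.07, -0.62],
  [0, 32, 16, -40, 0.48, 0.084, -0.75],
  [0, 38, 16, -55, 0.54, 0.094, -0.84],
  [0, 38, 16, -55, 0.54, 0.094, -0.84],
  [0, 38, 16, -55, 0.54, 0.094, -0.84],
])

```text
clock: 2.95
position: [0.4732, -0.0112, 0.1926]
ee_rot: [0.878, -0.374, 0.247, -0.168]
ft_force: [0.0, -0.9, -0.2]
grip_width: 1.0
grasp_force: 0.0
```

Run:
```python
from h import *
o=manip.get_obs();print(o["position"],o["joint_pos"],o["ft_force"])
print(delta(pc+.080*nn,Rdial(1.0)))
print(delta(pc+.0165*nn,Rdial(1.0)))
```

```text
[ 0.47324834 -0.01116308  0.19258048] [ 0.58242534 -0.37598432 -0.46619636  2.34727245 -0.59302023  0.61412461
 -1.8799281 ] [ 0.01891765 -0.94357745 -0.24796123]
(array([ -0.5,   2.7, -26.1]), array([-0.0002,  0.0068,  0.0041]))
(array([ 34.6,   9.8, -78.5]), array([-0.0002,  0.0068,  0.0041]))
```

>>> step_arm([
  [0, 0, 3, -26, 0, 0.007, 0.004],
  [0, 0, 3, -26, 0, 0.007, 0.004],
  [0, 8, 4, -39, 0, 0.007, 0.004],
  [0, 17, 6, -52, 0, 0.007, 0.004],
  [0, 26, 8, -65, 0, 0.007, 0.004],
  [0, 31, 9, -73, 0, 0.007, 0.004],
  [0, 35, 10, -78, 0, 0.007, 0.004],
  [0, 35, 10, -78, 0, 0.007, 0.004],
  [0, 35, 10, -78, 0, 0.007, 0.004],
])

```text
clock: 3.85
position: [0.5085, -0.0009, 0.1148]
ee_rot: [0.879, -0.373, 0.244, -0.167]
ft_force: [-0.4, 0.1, 0.8]
grip_width: 0.996
grasp_force: 0.0
```

Run:
```python
from h import *
o=manip.get_obs();print(o["position"],o["joint_pos"],o["ft_force"])
print(delta(pc+.0165*nn,Rdial(1.0)))
```

```text
[ 0.50848035 -0.00090145  0.11475673] [ 0.57796442 -0.13403619 -0.5611963   2.36196335 -0.55952901  0.34807301
 -1.89859547] [-0.42973598  0.13711363  0.75499607]
(array([-0.6, -0.4, -0.6]), array([-0.0008, -0.0001,  0.002 ]))
```

Close on the bar.

>>> step_arm([
  [0.4, 0, 0, 0, 0, 0, 0],
  [0.7, 0, 0, 0, 0, 0, 0],
  [1, 0, 0, 0, 0, 0, 0],
  [1, 0, 0, 0, 0, 0, 0],
  [1, 0, 0, 0, 0, 0, 0],
  [1, 0, 0, 0, 0, 0, 0],
  [1, 0, 0, 0, 0, 0, 0],
  [1, 0, 0, 0, 0, 0, 0],
], grip_force=40)

```text
clock: 4.65
position: [0.5088, -0.0, 0.1148]
ee_rot: [0.879, -0.373, 0.244, -0.167]
ft_force: [-5.0, 3.1, 9.2]
grip_width: 0.178
grasp_force: 41.7
```

Run:
```python
from h import *
o=manip.get_obs();print(o["position"],o["ft_force"],o["torque"],o["grip_width"]*85)
for th in (.75,.5,.25,0): print(th,delta(pc+.0165*nn,Rdial(th)))
```

```text
[ 5.08822653e-01 -1.85098645e-05  1.14793551e-01] [-5.02228656  3.08978807  9.23578879] [0.52786314 0.4750546  0.42150301] 15.119666327293542
0.75 (array([-1. , -1.3, -0.7]), array([-0.1397, -0.0276,  0.2075]))
0.5 (array([-1. , -1.3, -0.7]), array([-0.2782, -0.0556,  0.4138]))
0.25 (array([-1. , -1.3, -0.7]), array([-0.4166, -0.0835,  0.6201]))
0 (array([-1. , -1.3, -0.7]), array([-0.555 , -0.1115,  0.8264]))
```

>>> step_arm([
  [1, 0, 0, 0, -0.056, -0.011, 0.083],
  [1, 0, 0, 0, -0.111, -0.022, 0.165],
  [1, 0, 0, 0, -0.167, -0.033, 0.248],
  [1, 0, 0, 0, -0.222, -0.045, 0.331],
  [1, 0, 0, 0, -0.278, -0.056, 0.414],
  [1, 0, 0, 0, -0.278, -0.056, 0.414],
])

```text
clock: 5.25
position: [0.5089, 0.0, 0.1149]
ee_rot: [0.945, -0.141, 0.278, -0.101]
ft_force: [-4.1, 3.5, 7.7]
grip_width: 0.173
grasp_force: 41.6
```

Run:
```python
from h import *
o=manip.get_obs();print(o["joint_pos"])
print(delta(pc+.0165*nn,Rdial(0)))
```

```text
[ 0.49324923 -0.13290833 -0.48523548  2.36528816 -0.527445    0.34181261
 -1.42529795]
(array([-1.1, -1.4, -0.8]), array([-0.2748, -0.0543,  0.4094]))
```

>>> step_arm([
  [1, 0, 0, 0, -0.055, -0.011, 0.082],
  [1, 0, 0, 0, -0.11, -0.022, 0.164],
  [1, 0, 0, 0, -0.165, -0.033, 0.246],
  [1, 0, 0, 0, -0.22, -0.044, 0.328],
  [1, 0, 0, 0, -0.275, -0.054, 0.41],
  [1, 0, 0, 0, -0.275, -0.054, 0.41],
  [1, 0, 0, 0, -0.275, -0.054, 0.41],
  [0.6, 0, 0, 0, -0.275, -0.054, 0.41],
  [0, 0, 0, 0, -0.275, -0.054, 0.41],
  [0, 0, 0, 0, -0.275, -0.054, 0.41],
])

```text
clock: 6.25
position: [0.5081, -0.0009, 0.1137]
ee_rot: [0.951, 0.093, 0.293, -0.029]
ft_force: [0.3, -0.0, -0.1]
grip_width: 0.682
grasp_force: 0.0
```

>>> step_arm([
  [0, 0, 0, 0, 0, 0, 0],
  [0, 0, 0, 0, 0, 0, 0],
  [0, -13, -3, 20, 0, 0, 0],
  [0, -26, -5, 40, 0, 0, 0],
  [0, -39, -8, 60, 0, 0, 0],
  [0, -52, -10, 80, 0, 0, 0],
  [0, -60, -12, 100, 0, 0, 0],
  [0, -65, -14, 120, 0, 0, 0],
  [0, -65, -14, 120, 0, 0, 0],
])

```text
clock: 7.15
position: [0.4441, -0.0152, 0.237]
ee_rot: [0.95, 0.093, 0.296, -0.029]
ft_force: [0.7, -0.3, -0.3]
grip_width: 0.997
grasp_force: 0.0
```

Run:
```python
from h import *
import pickle
c=cam("wrist"); pickle.dump(c,open("w2.pkl","wb")); cv2.imwrite("pics/w2.png",cv2.resize(c["im"],(800,600),interpolation=cv2.INTER_CUBIC))
o=manip.get_obs();print(o["position"],o["joint_pos"],o["ft_force"])
```

```text
[ 0.4437068  -0.01496083  0.2352246 ] [ 0.44637567 -0.4947665  -0.30569942  2.33460448 -0.48756153  0.75341767
 -0.97365061] [-1.04984093  0.31435565 -1.024138  ]
```

View pics/w2.png

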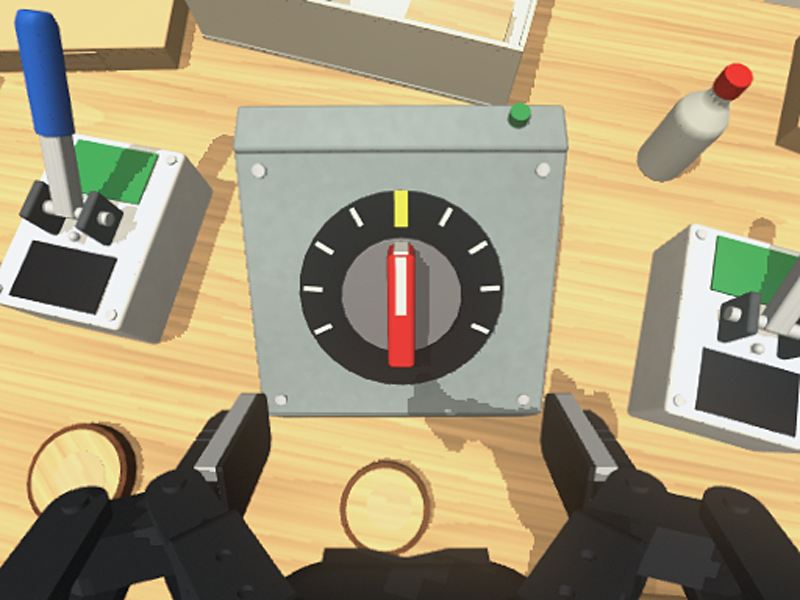

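The pointer line (400, 255–315) is aligned with the yellow mark (401, 190–226). I'll check the angle numerically and plan the red handle.

Run:
```python
from h import *
import pickle
w=pickle.load(open("w2.pkl","rb")); hsv=cv2.cvtColor(w["im"],cv2.COLOR_BGR2HSV)
def cast(p,h): v=ray(w,p); o=pc+h*nn; return w["C"]+v*(((o-w["C"])@nn)/(v@nn))[:,None]
red=cv2.inRange(hsv,(0,150,60),(8,255,255))|cv2.inRange(hsv,(172,150,60),(180,255,255))
box=np.zeros_like(red); box[150:240,240:272]=1
wh=cv2.inRange(hsv,(0,0,190),(180,60,255)); wb=np.zeros_like(red); wb[164:203,248:265]=1
ye=cv2.inRange(hsv,(24,130,120),(35,255,255)); yb=np.zeros_like(red); yb[115:150,235:280]=1
for nm,m,h in(("red",red*box,.039),("white",wh*wb,.039),("yellow",ye*yb,0)):
    p=np.argwhere(m)[:,::-1].astype(float); q=cast(p,h)-pc; uv=np.c_[q@up,-q@yh]; c=uv.mean(0); V=np.linalg.svd(uv-c)[2][0]; V*=np.sign(V[0])
    print(nm,len(p),(c*1e3).round(1),"dir",np.arctan2(V[1],V[0]).round(4))
# red isolator
by=-.083; bx=np.array([np.cos(by),np.sin(by),0]); bc=np.array([.549,-.2502,0])
for a in(0,.8,1.6):
    t=np.radians(46)-a; gp=bc+.085*zh+.105*(np.sin(t)*bx+np.cos(t)*zh); print(a,gp.round(4))
```

```text
red 988 [-0.3 -0.6] dir 0.0122
white 228 [17.5 -0.3] dir -0.0037
yellow 206 [55.3 -0.6] dir 0.0142
0 [ 0.6243 -0.2565  0.1579]
0.8 [ 0.5493 -0.2502  0.19  ]
1.6 [ 0.4741 -0.244   0.1584]
```

```bash
cat >> h.py <<'E'
by=-.083; bx=np.array([np.cos(by),np.sin(by),0])
Rb=np.c_[bx,np.cross(-zh,bx),-zh]
E
python3 - <<'E'
from h import *
import pickle
print(delta(np.array([.705,-.262,.33]),Rb))
t=pickle.load(open("top.pkl","rb"));print("glue cap",onz(t,[[292.9,143.5]],.115))
o=manip.get_obs();print(o["clock"])
E
```

```text
(array([ 261.3, -247. ,   94.8]), array([-0.0339,  0.602 , -0.269 ]))
glue cap [[ 0.72200479 -0.20341668  0.115     ]]
7.2
```

>>> step_arm([
  [0.3, 0, 0, 50, 0, 0, 0],
  [0.6, 0, -10, 95, -0.004, 0.06, -0.03],
  [1, 20, -40, 110, -0.008, 0.12, -0.06],
  [1, 45, -70, 110, -0.012, 0.2, -0.09],
  [1, 70, -100, 110, -0.016, 0.28, -0.13],
  [1, 100, -130, 110, -0.02, 0.36, -0.16],
  [1, 130, -160, 110, -0.024, 0.44, -0.2],
  [1, 160, -190, 110, -0.03, 0.52, -0.23],
  [1, 190, -220, 110, -0.034, 0.6, -0.27],
  [1, 220, -245, 110, -0.034, 0.602, -0.27],
])

```text
clock: 8.2
position: [0.6653, -0.2598, 0.3397]
ee_rot: [0.999, -0.042, -0.005, -0.001]
ft_force: [1.1, 0.7, 0.8]
grip_width: -0.002
grasp_force: 0.0
```

Run:
```python
from h import *
print(delta(np.array([.705,-.262,.33]),Rb),manip.get_obs()["joint_pos"])
```

```text
(array([39.7, -2.2, -9.7]), array([-0.0031, -0.0089,  0.0008])) [ 0.38742542  0.5368404  -0.14139956  0.95478527  0.07177055  1.66357557
 -1.38289592]
```

>>> step_arm([
  [1, 40, -2, -10, -0.003, -0.009, 0],
  [1, 40, -2, -10, -0.003, -0.009, 0],
  [1, 40, -2, -10, -0.003, -0.009, 0],
])

```text
clock: 8.5
position: [0.7038, -0.261, 0.3299]
ee_rot: [0.999, -0.041, 0.001, -0.0]
ft_force: [-0.7, 0.9, 1.3]
grip_width: -0.001
grasp_force: 0.0
```

Run:
```python
from h import *
w=cam("wrist"); hsv=cv2.cvtColor(w["im"],cv2.COLOR_BGR2HSV)
print(proj(w,[[.6243,-.2565,.158],[.642,-.258,.176],[.589,-.2535,.124]]).round(0))
cv2.imwrite("pics/w3.png",w["im"])
print(delta(np.array([.705,-.262,.155]),Rb))
```

```text
[[260. 237.]
 [261. 230.]
 [260. 249.]]
(array([   1.7,   -0.7, -177.4]), array([0.0009, 0.005 , 0.0005]))
```

View pics/w3.png

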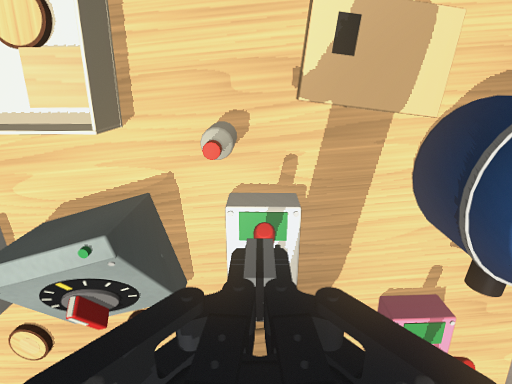

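>>> step_arm([
  [1, 2, -1, -40, 0, 0, 0],
  [1, 2, -1, -80, 0, 0, 0],
  [1, 2, -1, -120, 0, 0, 0],
  [1, 2, -1, -145, 0, 0, 0],
  [1, 2, -1, -160, 0, 0, 0],
  [1, 2, -1, -175, 0, 0, 0],
  [1, 2, -1, -175, 0, 0, 0],
  [1, 2, -1, -175, 0, 0, 0],
])

```text
clock: 9.35
position: [0.7056, -0.2629, 0.1605]
ee_rot: [0.999, -0.042, 0.004, 0.001]
ft_force: [0.3, 0.1, 1.5]
grip_width: -0.003
grasp_force: 0.0
```

>>> step_arm([
  [1, -10, 1, -8, 0, 0, 0],
  [1, -25, 2, -8, 0, 0, 0],
  [1, -40, 3, -8, 0, 0, 0],
  [1, -50, 4, -8, 0, 0, 0],
  [1, -60, 5, -8, 0, 0, 0],
  [1, -70, 6, -8, 0, 0, 0],
])

```text
clock: 9.95
position: [0.6465, -0.2584, 0.1625]
ee_rot: [0.999, -0.041, 0.019, 0.004]
ft_force: [26.9, -7.1, 22.7]
grip_width: -0.005
grasp_force: 13.8
```

>>> step_arm([
  [1, 20, -1, 0, 0, 0, 0],
  [1, 45, -3, 0, 0, 0, 0],
  [1, 62, -5, 0, 0, 0, 0],
  [1, 62, -5, -5, 0, 0, 0],
  [1, 62, -5, -12, 0, 0, 0],
  [1, 62, -5, -20, 0, 0, 0],
  [1, 62, -5, -20, 0, 0, 0],
])

```text
clock: 10.65
position: [0.696, -0.2618, 0.1295]
ee_rot: [0.999, -0.042, 0.002, 0.001]
ft_force: [-0.3, -1.1, 0.1]
grip_width: -0.001
grasp_force: 0.0
```

Run:
```python
from h import *
print(delta(np.array([.695,-.262,.13]),Rb),manip.get_obs()["joint_pos"])
```

```text
(array([-1. , -0.2,  0.5]), array([0.0015, 0.0044, 0.0016])) [ 0.3901078   0.65651003 -0.14860283  1.20801582  0.09477338  1.27897924
 -1.4102531 ]
```

>>> step_arm([
  [1, -10, 1, 0, 0, 0, 0],
  [1, -20, 2, 0, 0, 0, 0],
  [1, -30, 2, 0, 0, 0, 0],
  [1, -40, 3, 1, 0, 0, 0],
  [1, -50, 4, 4, 0, 0, 0],
  [1, -60, 5, 8, 0, 0, 0],
])

```text
clock: 11.25
position: [0.6438, -0.2579, 0.1457]
ee_rot: [0.999, -0.042, 0.013, 0.003]
ft_force: [21.7, -4.5, 19.8]
grip_width: -0.003
grasp_force: 5.9
```

>>> step_arm([
  [1, 4, 0, 10, 0, 0, 0],
  [1, -3, 0, 18, 0, 0, 0],
  [1, -10, 0, 25, 0, 0, 0],
  [1, -18, 1, 30, 0, 0, 0],
  [1, -28, 2, 36, 0, 0, 0],
])

```text
clock: 11.75
position: [0.6083, -0.2546, 0.1749]
ee_rot: [0.999, -0.042, 0.003, 0.001]
ft_force: [2.6, -0.9, -2.1]
grip_width: -0.003
grasp_force: 1.2
```

>>> step_arm([
  [1, -10, 1, 5, 0, 0, 0],
  [1, -20, 2, 8, 0, 0, 0],
  [1, -31, 3, 11, 0, 0, 0],
  [1, -42, 4, 13, 0, 0, 0],
  [1, -54, 5, 13, 0, 0, 0],
  [1, -66, 6, 12, 0, 0, 0],
  [1, -78, 7, 10, 0, 0, 0],
  [1, -90, 8, 7, 0, 0, 0],
  [1, -100, 9, 5, 0, 0, 0],
])

```text
clock: 12.65
position: [0.5077, -0.2458, 0.1798]
ee_rot: [0.999, -0.042, 0.003, 0.001]
ft_force: [0.4, -0.1, 0.5]
grip_width: -0.0
grasp_force: 0.0
```

>>> step_arm([
  [1, 20, 0, 20, 0, 0, 0],
  [1, 20, 0, 70, 0, 0, 0],
  [1, 20, 0, 120, 0, 0, 0],
  [1, 0, 0, 170, 0, 0, 0],
  [1, -40, 0, 180, 0, 0, 0],
  [1, -80, -20, 180, 0, 0, 0],
  [1, -120, -60, 180, 0, 0, 0],
  [1, -150, -100, 180, 0, 0, 0],
  [1, -150, -130, 180, 0, 0, 0],
  [1, -150, -130, 180, 0, 0, 0],
])

```text
clock: 13.65
position: [0.3558, -0.3798, 0.3595]
ee_rot: [0.999, -0.046, 0.003, 0.001]
ft_force: [-0.3, -0.3, 0.2]
grip_width: 0.002
grasp_force: 0.0
```

Run:
```python
from h import *
a=cam("top")["im"]; b=cam("scene")["im"]
A=cv2.resize(a[130:280,110:410],(800,400),interpolation=cv2.INTER_CUBIC)
B=cv2.resize(b[100:300,130:430],(800,533),interpolation=cv2.INTER_CUBIC)[100:300]
cv2.imwrite("pics/end.png",np.vstack([A,B])); print(manip.get_obs()["clock"],manip.get_obs()["ft_force"])
```

```text
13.75 [ 1.18789025  0.20106446 -0.70176101]
```

View pics/end.png

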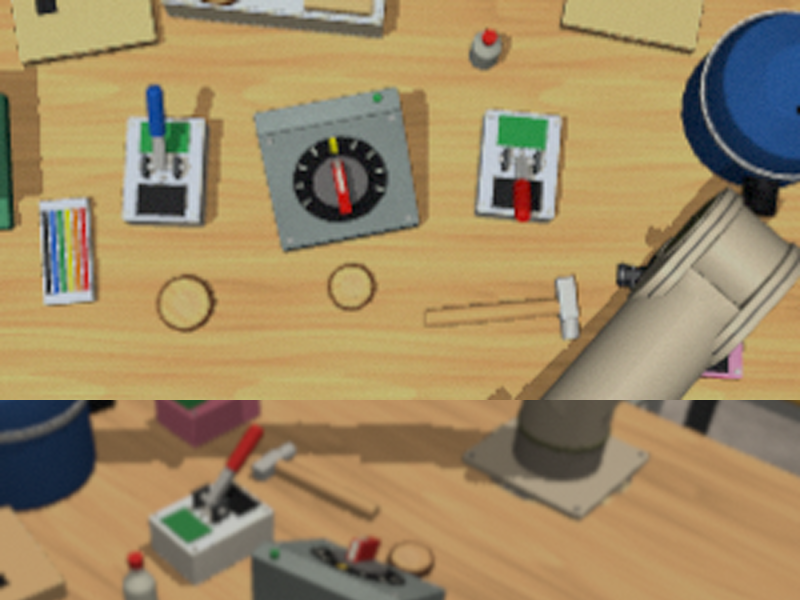

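The red handle (523, 200) lies over the black plate, the blue handle is still on, the dial is at zero and nothing else has moved. One check that the lever is fully at its end, then hand in.

Run:
```python
from h import *
ok=[]
t=np.radians(46)-1.6
for n in("top","scene"):
    c=cam(n); hsv=cv2.cvtColor(c["im"],cv2.COLOR_BGR2HSV)
    bc=np.array([.549,-.2502,.085])
    P=[bc+r*(np.sin(t)*bx+np.cos(t)*zh) for r in(.056,.093,.13)]; q=proj(c,P); 
    m=cv2.inRange(hsv,(0,150,60),(8,255,255))|cv2.inRange(hsv,(172,150,60),(180,255,255))
    b=np.zeros_like(m); x,y=q[1].astype(int); b[y-18:y+19,x-18:x+19]=1; p=np.argwhere(m*b)[:,::-1]
    print(n,"pred",q.round(1).tolist(),"red centroid",p.mean(0).round(1),p.min(0),p.max(0)); ok.append(np.linalg.norm(p.mean(0)-q[1])<4)
print(ok)
if all(ok): print(manip.hand_in())
```

```text
top pred [[305.1, 199.4], [305.4, 205.5], [305.6, 211.9]] red centroid [305.2 204.6] [302 197] [308 212]
scene pred [[216.6, 163.2], [221.8, 155.0], [227.0, 146.8]] red centroid [221.5 154.8] [215 147] [228 163]
[np.True_, np.True_]
the job is handed in; nothing more can be done
None
```

I turned the dial back to the yellow zero mark (within about 0.02 rad by camera), then threw the red isolator handle fully to off. The blue handle is still on, nothing else on the table looks moved, and the job was handed in at about 14 s.

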